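# Tip the spare rollers out of the lidded box into the tray

## Robot

A 7-joint arm with a two-finger parallel gripper is mounted at the origin on the work surface. World frame = base frame: x ahead of the robot, y to its left, z up, the work surface at z = 0. Lengths are in m, angles in rad, forces in N, time in s.
With the tool pointing down it reaches from about 0.4 to 0.875 m from the base axis. Payload 19.3 kg.
Tool frame: the origin (TCP) lies where the fingers leave the gripper's body, on its centre line; the fingertips stand bot.tip_reach ahead of it and the grasp point (between the pads) lies 54 mm ahead of it (bot.tip_reach is the distance from the TCP to the fingertips, in m); z points along the fingers, y is the line along which they close (so a half turn about z gives the same grasp; the last joint's range is limited). The gripper opens to 85 mm and grips with 20 to 120 N. Pads are 22 mm wide; open, the fingers measure 114 mm over their backs; the gripper's body (76 mm by 85 mm) begins 54 mm behind the grasp point. The pads swing forward as they close: fully open they stand 13 mm farther back than shut.
Start: joints at [1.119, 0.521, -0.036, 1.599, 0.021, 1.021, -0.113], TCP at [0.233, -0.58, 0.304] pointing down, gripper open.
Joint ranges: [-2.91, 2.91], [-0.3, 2.13], [-1.5, 1.42], [0.17, 2.43], [-1.26, 4.41], [0.16, 1.93], [-2.52, 2.52]. Speed limits (rad/s): [1.89, 1.89, 2.39, 2.39, 3.01, 3.01, 3.01].

## Interface

Orientations are given as [roll, pitch, yaw] about the fixed x, y, z axes, in that order (R = Rz(yaw) Ry(pitch) Rx(roll)).
In Python, from workcell import bot gives the robot as it stands. The module is installed in compiled form; this text tells all that it offers.
- The arm moves only by the shell command python3 -m jog 'ROWS' [FORCE]. ROWS is JSON, a list that holds one entry, the list of rows, each a list of 7 numbers: the shift along the tool's x, y, z in mm, then the turn, a rotation vector about the tool's x, y, z in rad, then the opening, from 0 (shut) to 1 (fully open). In form: [[[tx, ty, tz, wx, wy, wz, fingers], ...]]. A call has 1 to 5 rows; each row shifts and turns the commanded pose from where the row before left it, along the tool's axes as they then stand; what a row does not reach is not made up. A row lasts 1/10 s, in which the tool goes at most 50 mm and 8.59 degrees, less where a joint would pass 70% of its speed; a pose out of reach is approached as far as the arm can. A call is refused whole if a number of a shift passes 50 or a number of a turn 0.15, either way. A call with a gripper value outside its range is refused whole. The fingers move at their own pace and stop on an object; FORCE is the grip in N (left out, the last holds). Time passes only in rows, so rows that do not move let the fingers close. It gives the time, the measured TCP pose, the force, the opening and the grip force at its end, in the units of the state.
- bot.observe(): the state, without advancing time (a new reading comes with each control period).
- bot.grab_frame(name): name is "scene" or "top"; returns a dict with "img" (400x640x3 uint8, red, green, blue), "intrinsics" (3x3 intrinsics, pixels), "k1" (the pictures are not rectified: a ray, as slopes to the right and down, at radius r is drawn at 1 + k1 r^2 times it, then the intrinsics apply), "R" (3x3) and "t" (3): a world point X has camera coordinates R X + t. Camera axes: x right, y down, z forward; pixel columns grow to the right and rows downward; lengths in m; the calibration is good to about 2 mm. A picture is of the moment at which its call begins. There is no depth.
- bot.job_done(): hands the job in; it is judged then, once.
Trained networks look in a picture, given as the dict that the camera call returned (one of the last four; its "shot" number tells which), for a name from the list of things; names that differ only in an ending like _2 or _b are one class to them, and where a whole thing is asked for, a point or a joint stands for the part that bears it (a point fixed in the world has none). Each returns a list of dicts, best first, with "conf" (0 to 1); they miss things now and then, are a little off and sometimes report something else, mostly with a low value. They report only what shows in the picture. A call takes as long as a camera call. They do not tell look-alikes from the thing itself.
- bot.trace(query, picture): "region" (400x640 bool, what is visible of it).
- bot.spot_point(query, picture): "xyz" ([x, y, z] in m, in world coordinates, good to about 4 mm: a listed point, or the origin of a listed thing).
The state is a dict: "clock": time; "qpos": joint angles; "qd": joint speeds; "joint_efforts": joint torques, N m; "position": TCP position; "tool_rot": TCP orientation; "force": force on the tool from outside, world axes, zero at the start; "moment": the same for the moment, N m; "grip_width": finger opening in m; "finger_force": force on a finger pad.
Only numpy, scipy, OpenCV 4.12 (cv2) and the standard library are available. Lean on these libraries where they do the work, as an engineer would, in place of code of your own. Each camera call takes 0.05 s, during which the arm holds its last target. There are 200 camera calls.

## Task

Swing the lid of the tipping box, by the handle on its edge, fully back, past its snap, so that it stays open by itself. Only then tip the box forward by its rear handle (opposite the tray) until all three rollers have rolled out into the tray, and lower it gently back onto its rest (do not let it drop), the lid still folded back. Do not disturb the brayer, the ink tin or the scraper.

Things in the scene. Friction and masses are not known exactly. Their poses are not given: they have to be found in the camera images.
- stand: Dark steel stand, fixed, carrying the tipping box. Origin on the table straight below the tipping axis, between its two upright cheeks (y = +-69 mm, 24 mm wide, 113 mm high). x: level, from the spout towards the box's rear handle (it pours towards -x); y: to the lid's hinge side; z up. The tipping axis runs along y, 105 mm up. Foot plate 200 x 160 x 10 mm.
- tub_pivot (a point): Point on the box's tipping axis, 105 mm straight above the stand's origin; does not move. Axes as the stand's.
- tub (a joint): Tipping angle of the open-topped grey metal box (rim 170 mm long in the stand's x, 120 wide, 75 deep; 0.8 kg with rollers), rad: 0 level on its rest, grows as the rear is lifted; stop at 1.45. The axis is at the spout, at rim height. The front wall slopes 49 degrees, so the rollers need about 1.0 to 1.2 to roll out. Let go, the box falls back to 0.
- tub_bar (a point): Middle of the rear handle's round steel bar (12 mm thick, 88 mm between its two stems, along the stand's y), 62 mm out from the rear wall; box level, it lies 232 mm behind (+x) and 10 mm below the tipping axis. Moves and turns with the box. Pinched from above across the bar, it can turn between the fingers.
- lid (a joint): Angle of the box's flat aluminium lid, rad: 0 closed, 3.14 fully back (stop; lid level, out to the stand's +y side). A snap spring pulls it shut below about 1.6 and pulls it on to the fully-back stop beyond that, where it holds it. Opening takes about 2 N at the lid's bar.
- lid_hinge (a point): Point on the lid's hinge line, at the middle of the lid handle's length. The line is the box's rim on the stand's +y side, along the stand's x: box level, 94 mm from the tipping axis in +x, 60 mm in +y, 3 mm above it. Moves with the box.
- lid_bar (a point): Middle of the lid handle's round steel bar (12 mm thick, 88 mm long between its stems, along the stand's x), 50 mm out beyond the lid's free edge in the lid's plane, 170 mm from the hinge line. Lid closed, it lies level with the hinge, on the -y side of the box. Moves with the lid. Pinched from above across the bar, it can turn between the fingers.
- tray: White open tray, fixed to the table under the spout; outer 190 (its x) by 150 (its y) by 50 mm high, 4 mm walls and floor. Origin at the centre of its underside; axes as the stand's.
- roller0: Black rubber brayer roller, 30 mm diameter, 74 mm long, with steel axle stubs (12 mm diameter, 86 mm over all), 80 g; at the start lying across the box, under the lid, along the stand's y. Origin at its centre, y along its axis.
- roller1: Second roller, the same.
- roller2: Third roller, the same.
- brayer: Bystander: hand roller lying on the table, about 165 mm long, 124 mm wide, 38 mm high; black roller with wooden handle. Origin on the table under the roller's centre, handle towards its -x.
- ink_tin: Bystander: steel tin, 80 mm diameter, 70 mm high, upright. Origin at the centre of its underside.
- scraper: Bystander: flat scraper, 210 mm long along its x. Origin near its middle, on the table.
There are look-alikes about, which are no part of the job. What is meant by the tray is not purple, and is the larger of those in its own colour.

How it is judged:
On the way, in this order (a step that is already met when the one before it is completed fails the run):
1. The lid is fully back (beyond 2.9 rad) while the box is still level on its rest (within 0.1 rad) (value of joint lid above 2.9 rad and value of joint tub below 0.1 rad), for 0.2 s.
2. The box is tipped beyond 0.7 rad and all three rollers lie in the tray (value of joint tub above 0.7 rad and x of roller0 in the frame of tray between -0.091 and 0.091 m and y of roller0 in the frame of tray between -0.071 and 0.071 m and z of each of roller0, roller1, roller2 in the frame of tray below 0.055 m and x of roller1 in the frame of tray between -0.091 and 0.091 m and y of roller1 in the frame of tray between -0.071 and 0.071 m and x of roller2 in the frame of tray between -0.091 and 0.091 m and y of roller2 in the frame of tray between -0.071 and 0.071 m), for 0.1 s.
At the end, for the whole second after the job is handed in: All three rollers lie at rest (below 0.05 m/s) inside the tray: centres within 91 mm (its x) and 71 mm (its y) of its middle and under 55 mm above its underside. The box is back on its rest (within 0.05 rad) and the lid fully back (beyond 2.9 rad) (value of joint tub below 0.05 rad and value of joint lid above 2.9 rad and x of roller0 in the frame of tray between -0.091 and 0.091 m and y of roller0 in the frame of tray between -0.071 and 0.071 m and z of each of roller0, roller1, roller2 in the frame of tray below 0.055 m and x of roller1 in the frame of tray between -0.091 and 0.091 m and y of roller1 in the frame of tray between -0.071 and 0.071 m and x of roller2 in the frame of tray between -0.091 and 0.091 m and y of roller2 in the frame of tray between -0.071 and 0.071 m and linear speed of each of roller0, roller1, roller2 below 0.05 m/s); the robot touches nothing.
It fails at once if The box is tipped (beyond 0.25 rad) with the lid not fully back (below 2.6 rad) (value of joint tub above 0.25 rad and value of joint lid below 2.6 rad).
It fails at once if The box is dropped: it falls back faster than 3.5 rad/s (velocity of joint tub below -3.5 rad/s).
It fails at once if The brayer, ink tin or scraper is moved by more than 40 mm (distance of any of brayer, ink_tin, scraper from where it was at the start of the episode above 0.04 m).
It also fails if it takes over 67 s, if anything falls off the work surface, if the arm or the gripper's body presses on something with over 40 N, if the wrist force passes 120 N, or if a joint passes its speed limit or range.

## Working session

There is one attempt and no reset: what is moved stays moved. The work goes in short steps, Python scripts to look and compute and a shell command to move; the robot and the scene stay as the last step left them, time stands still between calls to the robot, and variables do not carry over. Pictures are saved under pics/ and viewed, at most 10 in all, crops included, and the job is handed in when it is done.

```bash
mkdir -p pics; python3 - <<'E'
from workcell import bot
import cv2,numpy as np
o=bot.observe();print({k:np.round(v,3).tolist() for k,v in o.items()},bot.tip_reach)
for n in("scene","top"):
    p=bot.grab_frame(n);cv2.imwrite(f"pics/{n}0.png",p["img"][...,::-1])
    for q in["stand","tub_pivot","tub_bar","lid_hinge","lid_bar","tray","brayer","ink_tin","scraper"]:
        print(n,q,[(np.round(d["xyz"],3).tolist(),round(d["conf"],2)) for d in bot.spot_point(q,p)][:4])
E
```

```text
{'clock': 0.0, 'qpos': [1.119, 0.522, -0.036, 1.6, 0.021, 1.021, -0.113], 'qd': [-0.0, 0.001, -0.002, 0.0, -0.002, -0.002, -0.001], 'joint_efforts': [0.001, -92.711, 1.98, -36.993, 0.018, 0.008, -0.0], 'position': [0.233, -0.58, 0.303], 'tool_rot': [-3.14, 0.0, 0.382], 'force': [0.05, -0.852, 1.613], 'moment': [0.06, -0.001, -0.032], 'finger_force': 0.0, 'grip_width': 0.086} 0.0726
scene stand [([0.573, 0.132, 0.0], 0.86)]
scene tub_pivot [([0.577, 0.131, 0.106], 0.85)]
scene tub_bar [([0.624, -0.093, 0.095], 0.95)]
scene lid_hinge [([0.655, 0.047, 0.111], 0.96), ([0.448, -0.458, -0.001], 0.53)]
scene lid_bar [([0.488, 0.017, 0.112], 0.88)]
scene tray [([0.548, 0.239, 0.0], 0.82), ([0.429, -0.233, 0.002], 0.77), ([0.802, 0.097, 0.0], 0.62)]
scene brayer [([0.445, -0.46, -0.004], 0.74)]
scene ink_tin [([0.716, -0.374, -0.0], 0.86), ([0.624, -0.093, 0.092], 0.39)]
scene scraper [([0.46, 0.47, -0.002], 0.65)]
top stand [([0.579, 0.133, -0.0], 0.93)]
top tub_pivot [([0.577, 0.132, 0.107], 0.88), ([0.446, -0.456, -0.002], 0.15)]
top tub_bar [([0.62, -0.094, 0.093], 0.97)]
top lid_hinge [([0.651, 0.051, 0.105], 0.77), ([0.618, -0.095, 0.095], 0.19)]
top lid_bar [([0.49, 0.018, 0.106], 0.74)]
top tray [([0.802, 0.098, -0.0], 0.9), ([0.427, -0.232, -0.002], 0.81), ([0.545, 0.242, 0.002], 0.68)]
top brayer [([0.446, -0.456, -0.001], 0.56), ([0.455, 0.466, -0.002], 0.43)]
top ink_tin [([0.715, -0.375, 0.001], 0.77)]
top scraper [([0.456, 0.467, -0.005], 0.75)]
```

View pics/scene0.png

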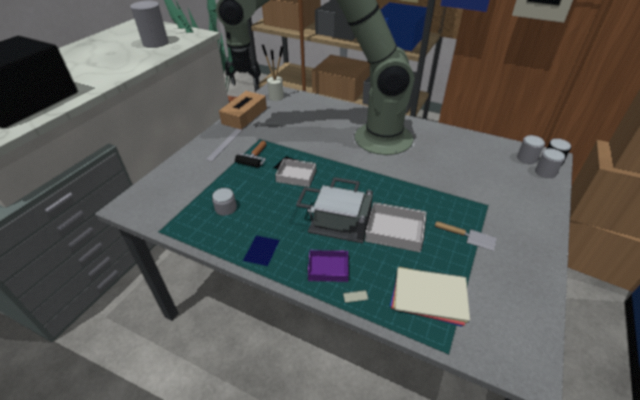

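View pics/top0.png

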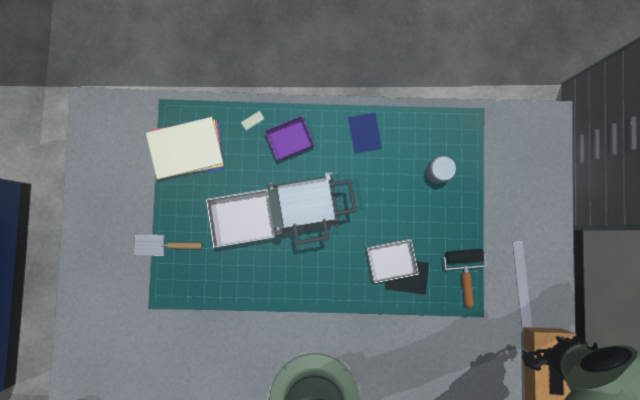

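Tray candidates in the top view are the large white one at (242,218), the small white one at (392,261) and the purple one at (289,138). The large white tray fits: it isn't purple, it's the larger of the two white ones, and it sits at the spout. I'll confirm it in a crop before moving.

```bash
cat > h.py <<'E'
import numpy as np
from scipy.spatial.transform import Rotation as Ro
from workcell import bot
def delta(target,yaw):
    """remaining shift (tool axes, mm) and rotvec to a tool-down pose"""
    o=bot.observe();R=Ro.from_euler("xyz",o["tool_rot"])
    T=Ro.from_euler("xyz",[np.pi,0,yaw])
    d=np.array(target)-o["position"]
    print("t",round(float(o["clock"]),2),"pos",np.round(o["position"],4),"rpy",np.round(o["tool_rot"],3),"q",np.round(o["qpos"],2),"F",np.round(o["force"],1),"w",round(float(o["grip_width"]),4),"ff",round(float(o["finger_force"]),1))
    print("shift in tool axes mm",np.round(R.inv().apply(d)*1e3,1),"in target axes",np.round(T.inv().apply(d)*1e3,1),"rotvec",np.round((R.inv()*T).as_rotvec(),3))
E
python3 -c "
import cv2;i=cv2.imread('pics/top0.png');cv2.imwrite('pics/crop.png',cv2.resize(i[100:300,180:440],None,fx=3,fy=3,interpolation=2))"
```

```text
(no output)
```

View pics/crop.png

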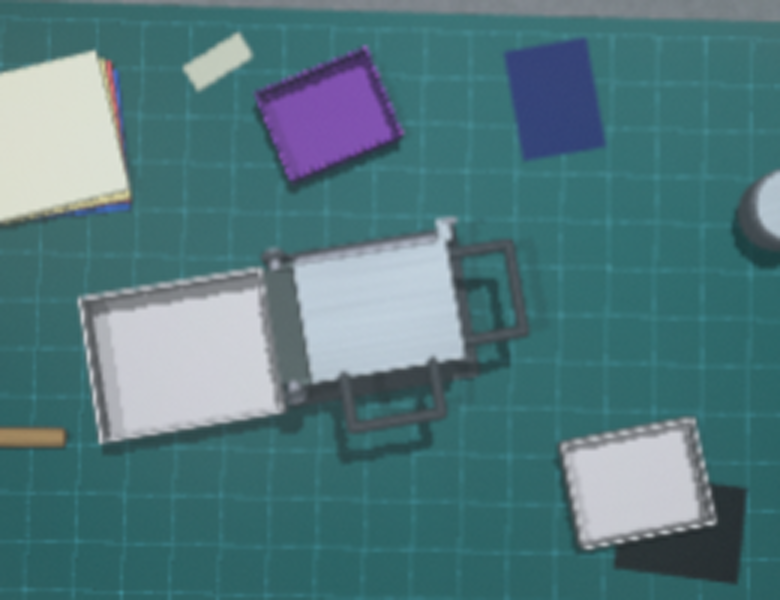

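```bash
python3 -m jog '[[[0,0,0,0,0,-0.14,0.5],[0,0,0,0,0,-0.14,0.5],[0,0,0,0,0,-0.14,0.5],[0,0,0,0,0,-0.14,0.5],[0,0,0,0,0,-0.14,0.5]]]' 60
python3 -m jog '[[[0,0,0,0,0,-0.14,0.5],[0,0,0,0,0,-0.14,0.5],[0,0,0,0,0,-0.14,0.5],[0,0,0,0,0,-0.14,0.5],[0,0,0,0,0,-0.12,0.5]]]'
python3 -c "
from h import *;delta([0.488,0.018,0.25],1.768)"
```

```text
clock: 1.5
position: [0.2329, -0.58, 0.3039]
tool_rot: [3.142, 0.0, 1.088]
force: [-0.1, 0.2, -0.1]
grip_width: 0.0427
finger_force: 0.0
clock: 2.0
position: [0.2328, -0.58, 0.3039]
tool_rot: [-3.142, 0.0, 1.767]
force: [0.3, -0.4, -0.8]
grip_width: 0.0429
finger_force: 0.0
t 2.0 pos [ 0.2328 -0.58    0.3039] rpy [-3.142  0.     1.767] q [ 1.34  0.54 -0.37  1.59  0.21  1.05  1.11] F [ 0.3 -0.4 -0.8] w 0.0429 ff 0.0
shift in tool axes mm [536.7 367.1  53.9] in target axes [536.4 367.5  53.9] rotvec [-0.     0.    -0.001]
```

The crop confirms it. The large white tray (crop ~(185,355)) sits flush with the spout, the small white one (640,485) lies apart, and the lid bar runs at crop (395,420). The tool is now turned, so I move over the lid bar.

```bash
for i in 1; do :; done
python3 -m jog '[[[36,24,0,0,0,0,0.5],[36,24,0,0,0,0,0.5],[36,24,0,0,0,0,0.5],[36,24,0,0,0,0,0.5],[36,24,0,0,0,0,0.5]]]' >/dev/null
python3 -m jog '[[[36,24,0,0,0,0,0.5],[36,24,0,0,0,0,0.5],[36,24,0,0,0,0,0.5],[36,25,0,0,0,0,0.5],[36,25,0,0,0,0,0.5]]]' >/dev/null
python3 -m jog '[[[36,25,10,0,0,0,0.5],[36,25,10,0,0,0,0.5],[36,25,10,0,0,0,0.5],[36,25,10,0,0,0,0.5],[33,26,14,0,0,0,0.5]]]'
python3 - <<'E'
from h import *
p=bot.grab_frame("top")
print([(np.round(d["xyz"],3),d["conf"]) for d in bot.spot_point("lid_bar",p)])
delta([0.488,0.018,0.161],1.768)
E
```

```text
clock: 3.5
position: [0.4929, 0.0189, 0.2499]
tool_rot: [3.141, 0.0, 1.762]
force: [0.6, -0.4, 0.3]
grip_width: 0.0426
finger_force: 0.0
[]
t 3.6 pos [0.4933 0.0224 0.2488] rpy [ 3.141e+00 -3.000e-03  1.768e+00] q [ 0.29  0.44 -0.59  1.97  0.33  0.82 -0.28] F [-0.  -0.4  0.8] w 0.0431 ff 0.0
shift in tool axes mm [-3.5 -6.1 87.8] in target axes [-3.3 -6.1 87.8] rotvec [ 0.    -0.003  0.   ]
```

```bash
python3 -m jog '[[[-3,-6,15,0,0,0,0.5],[0,0,25,0,0,0,0.5],[0,0,25,0,0,0,0.5],[0,0,23,0,0,0,0.5],[0,0,0,0,0,0,0.5]]]' >/dev/null
python3 -m jog '[[[0,0,0,0,0,0,0],[0,0,0,0,0,0,0],[0,0,0,0,0,0,0],[0,0,0,0,0,0,0],[0,0,0,0,0,0,0]]]' 50
python3 -c "
from h import *;delta([0.488,0.018,0.161],1.768)"
```

```text
clock: 4.6
position: [0.4871, 0.0129, 0.1631]
tool_rot: [3.14, 0.001, 1.762]
force: [-3.3, 0.2, 7.3]
grip_width: 0.0098
finger_force: 48.7
t 4.6 pos [0.4871 0.0129 0.1631] rpy [3.140e+00 1.000e-03 1.762e+00] q [ 0.23  0.57 -0.5   2.05  0.46  0.63 -0.39] F [-3.3  0.2  7.3] w 0.0098 ff 48.7
shift in tool axes mm [4.8 1.9 2.1] in target axes [4.8 1.9 2.1] rotvec [ 0.001  0.001 -0.006]
```

```bash
python3 -m jog '[[[0,1,-17,0,0,0,0],[0,2.5,-17,0,0,0,0],[0,4,-16.5,0,0,0,0],[0,6,-16,0,0,0,0],[0,7.5,-15,0,0,0,0]]]'
python3 -m jog '[[[0,9,-14.5,0,0,0,0],[0,10,-13.5,0,0,0,0],[0,11.5,-12.5,0,0,0,0],[0,13,-11,0,0,0,0],[0,14,-10,0,0,0,0]]]'
python3 -c "
from h import *;delta([0.488+.078*.981,0.013+.078*.196,0.161+.143],1.768)"
```

```text
clock: 5.1
position: [0.5063, 0.0166, 0.2447]
tool_rot: [-3.139, 0.001, 1.761]
force: [-7.5, -0.7, -1.4]
grip_width: 0.0104
finger_force: 48.6
clock: 5.6
position: [0.5618, 0.0273, 0.3075]
tool_rot: [-3.137, 0.002, 1.761]
force: [-16.3, 1.8, 16.8]
grip_width: 0.0105
finger_force: 49.9
t 5.6 pos [0.5618 0.0273 0.3075] rpy [-3.137e+00  2.000e-03  1.761e+00] q [ 0.27  0.47 -0.59  1.74  0.3   1.03 -0.24] F [-16.3   1.8  16.8] w 0.0105 ff 49.9
shift in tool axes mm [0.4 2.9 3.5] in target axes [0.4 2.8 3.5] rotvec [-0.005  0.002 -0.007]
```

```bash
python3 -m jog '[[[0,13,-10.5,0,0,0,0],[0,14.5,-8,0,0,0,0],[0,15.5,-6,0,0,0,0],[0,16.5,-4,0,0,0,0],[0,17,-2,0,0,0,0]]]'
python3 -c "
from h import *;delta([0.488+.158*.981,0.013+.158*.196,0.161+.17],1.768)"
```

```text
clock: 6.1
position: [0.6393, 0.0425, 0.337]
tool_rot: [3.141, -0.0, 1.762]
force: [-1.8, 0.1, -1.3]
grip_width: 0.01
finger_force: 49.9
t 6.1 pos [0.6393 0.0425 0.337 ] rpy [ 3.141 -0.     1.762] q [ 0.21  0.57 -0.58  1.5   0.32  1.17 -0.23] F [-1.8  0.1 -1.3] w 0.01 ff 49.9
shift in tool axes mm [0.7 3.9 6. ] in target axes [0.7 3.9 6. ] rotvec [ 0.001 -0.    -0.006]
```

Forces are small. I continue over the top and down the far side.

```bash
python3 -m jog '[[[0,17,0,0,0,0,0],[0,17,1,0,0,0,0],[0,17,3,0,0,0,0],[0,16,5,0,0,0,0],[0,16,6,0,0,0,0]]]'
python3 -m jog '[[[0,15,8,0,0,0,0],[0,14,9.5,0,0,0,0],[0,13,10.5,0,0,0,0],[0,12,12,0,0,0,0],[0,11,13,0,0,0,0]]]'
python3 -c "
from h import *;delta([0.488+.306*.981,0.013+.306*.196,0.161+.102],1.768)"
```

```text
clock: 6.6
position: [0.721, 0.0583, 0.3217]
tool_rot: [3.141, -0.0, 1.762]
force: [-2.6, 1.2, -0.1]
grip_width: 0.0106
finger_force: 51.4
clock: 7.1
position: [0.7851, 0.0706, 0.2684]
tool_rot: [3.14, -0.001, 1.762]
force: [0.9, 1.9, 1.9]
grip_width: 0.0098
finger_force: 55.4
t 7.1 pos [0.7851 0.0706 0.2684] rpy [ 3.140e+00 -1.000e-03  1.762e+00] q [ 0.07  0.87 -0.51  1.08  0.4   1.27 -0.21] F [0.9 1.9 1.9] w 0.0098 ff 55.4
shift in tool axes mm [1.7 3.5 5.4] in target axes [1.7 3.5 5.4] rotvec [ 0.002 -0.001 -0.006]
```

```bash
python3 -m jog '[[[0,9.5,14,0,0,0,0],[0,8,15,0,0,0,0],[0,6.5,15.5,0,0,0,0],[0,5,16,0,0,0,0],[0,3,16,0,0,0,0]]]'
python3 -m jog '[[[0,0,0,0,0,0,0.5],[0,0,0,0,0,0,0.5],[0,0,0,0,0,0,0.5],[0,0,-15,0,0,0,0.5],[0,0,-25,0,0,0,0.5]]]'
python3 -m jog '[[[0,0,-40,0,0,0,0.5],[0,0,-40,0,0,0,0.5],[0,0,-40,0,0,0,0.5],[-40,-20,-10,0,0,0,0.5],[-40,-30,0,0,0,0,0.5]]]'
python3 - <<'E'
from h import *
import cv2
for n in("scene","top"):
    p=bot.grab_frame(n);cv2.imwrite(f"pics/{n}1.png",p["img"][...,::-1])
    for q in["stand","tub_bar","lid_hinge","lid_bar"]:
        print(n,q,[(np.round(d["xyz"],3).tolist(),round(d["conf"],2)) for d in bot.spot_point(q,p)][:4])
delta([0.622,-.0935,.25],.197)
E
```

```text
clock: 7.6
position: [0.8177, 0.0769, 0.191]
tool_rot: [3.137, -0.0, 1.761]
force: [12.4, 2.6, 1.5]
grip_width: 0.0102
finger_force: 59.4
clock: 8.1
position: [0.8153, 0.0764, 0.231]
tool_rot: [-3.14, -0.0, 1.762]
force: [0.0, -0.7, -0.1]
grip_width: 0.0425
finger_force: 0.0
clock: 8.6
position: [0.7821, -0.0105, 0.3644]
tool_rot: [3.137, -0.0, 1.764]
force: [1.3, -1.4, -1.1]
grip_width: 0.0427
finger_force: 0.0
scene stand [([0.577, 0.132, -0.002], 0.92)]
scene tub_bar []
scene lid_hinge [([0.657, 0.047, 0.109], 0.87)]
scene lid_bar [([0.819, 0.08, 0.112], 0.61)]
top stand [([0.717, -0.379, 0.003], 0.7), ([0.577, 0.133, -0.002], 0.59), ([0.545, 0.24, 0.004], 0.21)]
top tub_bar []
top lid_hinge [([0.653, 0.049, 0.108], 0.71)]
top lid_bar [([0.822, 0.082, 0.108], 0.96), ([0.576, 0.132, 0.107], 0.75)]
t 9.1 pos [ 0.782  -0.0102  0.3608] rpy [-3.141 -0.     1.763] q [ 0.17  0.8  -0.52  0.99  0.37  1.43 -0.07] F [-0.3  0.1 -0.4] w 0.043 ff 0.0
shift in tool axes mm [ -51.2 -173.   110.8] in target axes [-173.2   50.3  110.8] rotvec [-0.    -0.     1.566]
```

View pics/scene1.png

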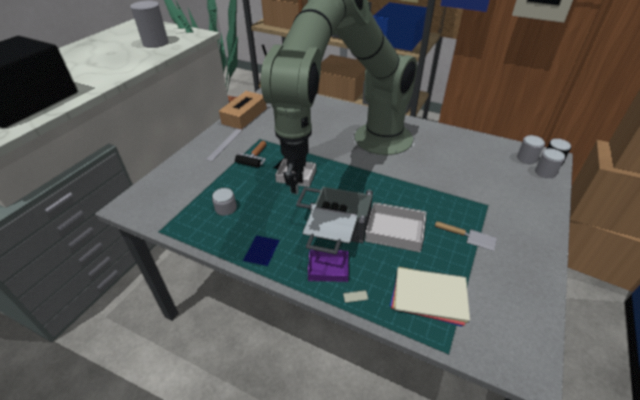

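The lid lies flat back, with its bar at (328,245) and the rollers showing at (335,207). Next is the rear handle.

```bash
python3 -m jog '[[[-10,-35,0,0,0,0,0.5],[-10,-35,0,0,0,0,0.5],[-10,-35,0,0,0,0,0.5],[-10,-35,0,0,0,0,0.5],[-11,-33,0,0,0,0,0.5]]]' >/dev/null
python3 -m jog '[[[0,0,0,0,0,0.14,0.5],[0,0,0,0,0,0.14,0.5],[0,0,0,0,0,0.14,0.5],[0,0,0,0,0,0.14,0.5],[0,0,0,0,0,0.14,0.5]]]' >/dev/null
python3 -m jog '[[[0,0,0,0,0,0.14,0.5],[0,0,0,0,0,0.14,0.5],[0,0,0,0,0,0.14,0.5],[0,0,0,0,0,0.14,0.5],[0,0,0,0,0,0.14,0.5]]]' >/dev/null
python3 -m jog '[[[0,0,20,0,0,0.14,0.5],[0,0,40,0,0,0.03,0.5],[0,0,40,0,0,0,0.5],[0,0,0,0,0,0,0.5]]]'
python3 -c "
from h import *;delta([0.622,-.0945,.149],.197)"
```

```text
clock: 11.0
position: [0.62, -0.0935, 0.2564]
tool_rot: [-3.139, 0.007, 0.193]
force: [-0.5, -0.0, -0.5]
grip_width: 0.0427
finger_force: 0.0
t 11.0 pos [ 0.62   -0.0935  0.2564] rpy [-3.139  0.007  0.193] q [ 0.2   0.58 -0.22  1.63  0.15  0.95 -1.44] F [-0.5 -0.  -0.5] w 0.0427 ff 0.0
shift in tool axes mm [  2.5   1.6 107.4] in target axes [  1.8   1.4 107.4] rotvec [-0.002  0.007 -0.004]
```

```bash
python3 -m jog '[[[2,1,27,0,0,0,0.5],[0,0,30,0,0,0,0.5],[0,0,30,0,0,0,0.5],[0,0,20,0,0,0,0.5],[0,0,0,0,0,0,0.5]]]' 
python3 -m jog '[[[0,0,0,0,0,0,0],[0,0,0,0,0,0,0],[0,0,0,0,0,0,0],[0,0,0,0,0,0,0],[0,0,0,0,0,0,0]]]' 80
python3 -c "
from h import *;delta([0.622,-.0945,.149],.197)"
```

```text
clock: 11.5
position: [0.6238, -0.0946, 0.1532]
tool_rot: [-3.141, 0.002, 0.192]
force: [-0.3, 0.2, 0.9]
grip_width: 0.0426
finger_force: 0.0
clock: 12.0
position: [0.6248, -0.0943, 0.1562]
tool_rot: [3.142, -0.003, 0.192]
force: [-3.0, 4.0, 10.1]
grip_width: 0.0094
finger_force: 78.3
t 12.0 pos [ 0.6248 -0.0943  0.1562] rpy [ 3.142e+00 -3.000e-03  1.920e-01] q [ 0.19  0.71 -0.2   1.69  0.19  0.76 -1.48] F [-3.   4.  10.1] w 0.0094 ff 78.3
shift in tool axes mm [-2.8 -0.4  7.2] in target axes [-2.7 -0.4  7.2] rotvec [ 0.    -0.003 -0.005]
```

```bash
python3 -m jog '[[[0,0,-23,0,0,0,0],[0,-2.5,-23,0,0,0,0],[0,-4.5,-22.5,0,0,0,0],[0,-7,-22,0,0,0,0],[0,-9,-21.5,0,0,0,0]]]' 
python3 -c "
from h import *;delta([0.622-.0236*.196,-.0945+.0236*.981,.149+.1125],.197)"
```

```text
clock: 12.5
position: [0.6202, -0.0726, 0.2683]
tool_rot: [3.14, -0.003, 0.192]
force: [6.4, 1.1, -8.4]
grip_width: 0.0088
finger_force: 77.9
t 12.5 pos [ 0.6202 -0.0726  0.2683] rpy [ 3.14e+00 -3.00e-03  1.92e-01] q [ 0.17  0.56 -0.22  1.63  0.14  0.96 -1.48] F [ 6.4  1.1 -8.4] w 0.0088 ff 77.9
shift in tool axes mm [-2.5 -1.8  6.8] in target axes [-2.5 -1.8  6.8] rotvec [ 0.001 -0.003 -0.005]
```

```bash
python3 -m jog '[[[0,-5.5,-10.5,0,0,0,0],[0,-6,-10,0,0,0,0],[0,-6.5,-10,0,0,0,0],[0,-6.5,-9.5,0,0,0,0],[0,-7.5,-9,0,0,0,0]]]' 
python3 -m jog '[[[0,-7.5,-8.5,0,0,0,0],[0,-8,-8.5,0,0,0,0],[0,-8.5,-8,0,0,0,0],[0,-9,-7.5,0,0,0,0],[0,-9,-7,0,0,0,0]]]' 
python3 - <<'E'
from h import *
import cv2
p=bot.grab_frame("top");cv2.imwrite("pics/top2.png",p["img"][...,::-1])
for q in["tub_bar","lid_bar","roller0"]: print(q,[(np.round(d["xyz"],3).tolist(),round(d["conf"],2)) for d in bot.spot_point(q,p)][:4])
delta([0.622-.0983*.196,-.0945+.0983*.981,.149+.2],.197)
E
```

```text
clock: 13.0
position: [0.6142, -0.043, 0.3167]
tool_rot: [3.138, -0.003, 0.19]
force: [7.1, -11.7, 2.2]
grip_width: 0.0086
finger_force: 78.5
clock: 13.5
position: [0.6067, -0.0027, 0.3574]
tool_rot: [3.137, -0.005, 0.189]
force: [-9.1, -18.5, 20.7]
grip_width: 0.0087
finger_force: 79.5
tub_bar []
lid_bar [([0.816, 0.127, 0.183], 0.94)]
roller0 [([0.578, 0.136, 0.112], 0.66), ([0.584, 0.091, 0.123], 0.6), ([0.591, 0.062, 0.13], 0.54)]
t 13.7 pos [ 0.6067 -0.0027  0.3575] rpy [ 3.137 -0.006  0.189] q [ 0.07  0.45 -0.24  1.58  0.12  1.12 -1.58] F [ -0.3 -19.6  18.8] w 0.0085 ff 80.0
shift in tool axes mm [-3.1 -5.3  8.4] in target axes [-3.  -5.3  8.5] rotvec [ 0.005 -0.005 -0.008]
```

```bash
python3 -m jog '[[[0,-8.5,-8,0,0,0,0],[0,-9,-7.5,0,0,0,0],[0,-10,-6,0,0,0,0],[0,-10.5,-5.5,0,0,0,0],[0,-10.5,-4.5,0,0,0,0]]]' 
python3 -m jog '[[[0,0,0,0,0,0,0],[0,0,0,0,0,0,0],[0,0,0,0,0,0,0],[0,0,0,0,0,0,0],[0,0,0,0,0,0,0]]]' 
python3 - <<'E'
from h import *
import cv2
for n in ("top","scene"):
    p=bot.grab_frame(n);cv2.imwrite(f"pics/{n}3.png",p["img"][...,::-1])
    for q in["lid_bar","roller0"]: print(q,[(np.round(d["xyz"],3).tolist(),round(d["conf"],2)) for d in bot.spot_point(q,p)][:4])
delta([0.622-.149*.196,-.0945+.149*.981,.149+.227],.197)
a=cv2.imread("pics/top3.png")[150:290,170:400];b=cv2.imread("pics/scene3.png")[130:290,270:450]
cv2.imwrite("pics/both3.png",np.hstack([cv2.resize(a,(400,244)),cv2.resize(b,(275,244))]))
E
```

```text
clock: 14.2
position: [0.597, 0.0473, 0.388]
tool_rot: [3.14, -0.004, 0.191]
force: [17.2, -5.6, 7.6]
grip_width: 0.0088
finger_force: 79.7
clock: 14.7
position: [0.597, 0.047, 0.3879]
tool_rot: [3.14, -0.004, 0.191]
force: [-11.4, -7.4, 15.6]
grip_width: 0.0083
finger_force: 79.6
lid_bar [([0.811, 0.148, 0.193], 0.57), ([0.573, 0.172, 0.021], 0.37)]
roller0 [([0.541, 0.315, 0.014], 0.77), ([0.572, 0.172, 0.02], 0.77), ([0.546, 0.287, 0.012], 0.51), ([0.716, -0.377, 0.004], 0.29)]
lid_bar [([0.806, 0.146, 0.196], 0.98)]
roller0 [([0.567, 0.169, 0.022], 0.64), ([0.542, 0.318, 0.019], 0.56), ([0.546, 0.287, 0.016], 0.54), ([0.576, 0.132, -0.001], 0.47)]
t 15.0 pos [0.5971 0.0469 0.3879] rpy [ 3.14  -0.004  0.191] q [ 0.01  0.41 -0.26  1.56  0.11  1.18 -1.66] F [ 9.4 -4.3  5.3] w 0.0089 ff 78.6
shift in tool axes mm [-3.4 -5.5 11.9] in target axes [-3.3 -5.5 11.9] rotvec [ 0.002 -0.004 -0.006]
```

View pics/both3.png

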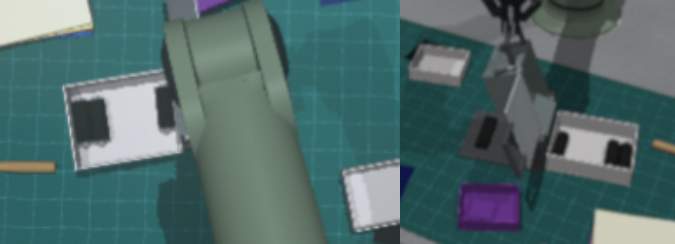

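All three rollers are in the tray: two at its far end and one near the spout, all within its bounds. I lower the box by reversing the path.

```bash
python3 -m jog '[[[0,10.5,4.5,0,0,0,0],[0,10.5,5.5,0,0,0,0],[0,10,6,0,0,0,0],[0,9,7.5,0,0,0,0],[0,8.5,8,0,0,0,0]]]' 
python3 -m jog '[[[0,9,7,0,0,0,0],[0,9,7.5,0,0,0,0],[0,8.5,8,0,0,0,0],[0,8,8.5,0,0,0,0],[0,7.5,8.5,0,0,0,0]]]' 
python3 -m jog '[[[0,7.5,9,0,0,0,0],[0,6.5,9.5,0,0,0,0],[0,6.5,10,0,0,0,0],[0,6,10,0,0,0,0],[0,5.5,10.5,0,0,0,0]]]' 
python3 -c "
from h import *;delta([0.6202, -0.0726, 0.2683],.192)"
```

```text
clock: 15.5
position: [0.6068, -0.0032, 0.357]
tool_rot: [3.137, -0.005, 0.189]
force: [15.4, -18.1, 19.3]
grip_width: 0.0086
finger_force: 83.9
clock: 16.0
position: [0.6147, -0.0434, 0.3165]
tool_rot: [3.138, -0.004, 0.19]
force: [-2.8, -9.7, 9.3]
grip_width: 0.0084
finger_force: 84.6
clock: 16.5
position: [0.6204, -0.0733, 0.2666]
tool_rot: [3.14, -0.003, 0.191]
force: [10.9, -2.2, -4.8]
grip_width: 0.0084
finger_force: 87.1
t 16.5 pos [ 0.6204 -0.0733  0.2666] rpy [ 3.14e+00 -3.00e-03  1.91e-01] q [ 0.17  0.57 -0.22  1.63  0.14  0.96 -1.48] F [10.9 -2.2 -4.8] w 0.0084 ff 87.1
shift in tool axes mm [-0.1 -0.8 -1.7] in target axes [-0.1 -0.8 -1.7] rotvec [ 0.001 -0.003 -0.001]
```

```bash
python3 -m jog '[[[0,5,11,0,0,0,0],[0,4,11,0,0,0,0],[0,3.5,11,0,0,0,0],[0,3,11,0,0,0,0],[0,2.5,11,0,0,0,0]]]' 
python3 -m jog '[[[0,2,11.5,0,0,0,0],[0,1.5,11.5,0,0,0,0],[0,1,11.5,0,0,0,0],[0,0.5,11.5,0,0,0,0],[0,0,6,0,0,0,0]]]' 
python3 -m jog '[[[0,0,4,0,0,0,0],[0,0,0,0,0,0,0]]]' 
python3 -c "
from h import *;delta([0.6248, -0.0943, 0.1562],.192)"
```

```text
clock: 17.0
position: [0.6238, -0.0905, 0.2112]
tool_rot: [3.141, -0.002, 0.192]
force: [19.7, 0.7, -10.0]
grip_width: 0.0081
finger_force: 90.0
clock: 17.5
position: [0.6246, -0.0944, 0.1584]
tool_rot: [-3.141, -0.002, 0.192]
force: [-0.3, 0.1, -3.7]
grip_width: 0.0085
finger_force: 92.9
clock: 17.7
position: [0.6248, -0.0944, 0.1562]
tool_rot: [-3.142, -0.002, 0.192]
force: [8.9, 5.7, 10.4]
grip_width: 0.0083
finger_force: 94.3
t 17.7 pos [ 0.6248 -0.0944  0.1562] rpy [-3.142e+00 -2.000e-03  1.920e-01] q [ 0.19  0.71 -0.2   1.68  0.19  0.76 -1.48] F [ 8.9  5.7 10.4] w 0.0083 ff 94.3
shift in tool axes mm [ 0.  -0.1  0. ] in target axes [ 0.  -0.1  0. ] rotvec [-0.    -0.002  0.   ]
```

The box is on its rest: same TCP pose as at the grasp, with contact force returned. I release and retreat.

```bash
python3 -m jog '[[[0,0,0,0,0,0,0.5],[0,0,0,0,0,0,0.5],[0,0,0,0,0,0,0.5],[0,0,-15,0,0,0,0.5],[0,0,-25,0,0,0,0.5]]]' 
python3 -m jog '[[[0,0,-40,0,0,0,0.5],[0,0,-40,0,0,0,0.5],[0,30,-40,0,0,0,0.5],[0,40,0,0,0,0,0.5],[0,40,0,0,0,0,0.5]]]'
python3 -m jog '[[[0,40,0,0,0,0,0.5],[0,40,0,0,0,0,0.5],[0,40,0,0,0,0,0.5],[0,0,0,0,0,0,0.5],[0,0,0,0,0,0,0.5]]]'
python3 - <<'E'
from h import *
import cv2
for n in ("scene","top"):
    p=bot.grab_frame(n);cv2.imwrite(f"pics/{n}4.png",p["img"][...,::-1])
    for q in["tub_bar","lid_bar","roller0","tray","brayer","ink_tin","scraper"]: print(q,[(np.round(d["xyz"],3).tolist(),round(d["conf"],2)) for d in bot.spot_point(q,p)][:4])
E
```

```text
clock: 18.2
position: [0.6232, -0.0949, 0.1948]
tool_rot: [-3.141, 0.003, 0.192]
force: [-0.2, 0.4, 0.6]
grip_width: 0.0428
finger_force: 0.0
clock: 18.7
position: [0.6452, -0.204, 0.3179]
tool_rot: [3.14, -0.003, 0.193]
force: [1.2, 0.2, -0.4]
grip_width: 0.0427
finger_force: 0.0
clock: 19.2
position: [0.6673, -0.3215, 0.3153]
tool_rot: [-3.141, -0.0, 0.19]
force: [-0.0, 1.1, 0.1]
grip_width: 0.0427
finger_force: 0.0
tub_bar [([0.623, -0.093, 0.091], 0.69), ([0.716, -0.378, 0.0], 0.16)]
lid_bar [([0.822, 0.084, 0.112], 0.79)]
roller0 [([0.567, 0.171, 0.02], 0.72), ([0.546, 0.286, 0.016], 0.67), ([0.539, 0.317, 0.016], 0.53)]
tray [([0.429, -0.229, -0.0], 0.9), ([0.548, 0.237, -0.001], 0.86), ([0.54, 0.318, 0.018], 0.73), ([0.802, 0.1, -0.001], 0.69)]
brayer [([0.449, -0.458, -0.001], 0.74)]
ink_tin [([0.715, -0.38, -0.0], 0.94), ([0.575, 0.134, -0.003], 0.66)]
scraper [([0.457, 0.47, -0.002], 0.67)]
tub_bar [([0.62, -0.094, 0.094], 0.8), ([0.456, 0.465, -0.002], 0.74)]
lid_bar [([0.826, 0.082, 0.107], 0.92)]
roller0 [([0.541, 0.316, 0.012], 0.74), ([0.571, 0.172, 0.018], 0.61), ([0.547, 0.286, 0.015], 0.53)]
tray [([0.425, -0.232, -0.002], 0.85), ([0.548, 0.241, 0.004], 0.7), ([0.804, 0.1, 0.0], 0.62)]
brayer []
ink_tin [([0.718, -0.375, 0.0], 0.65)]
scraper []
```

View pics/top4.png

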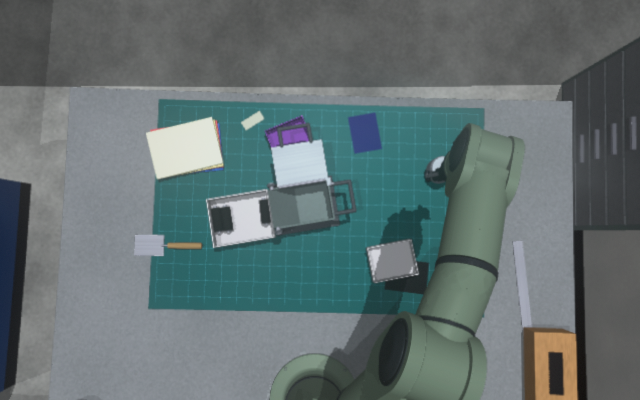

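The box (302,205) is level and empty, the lid (300,162) is folded back, and the rollers lie in the tray at (221,219) (two) and (265,211). The bystanders haven't moved and the arm is clear.

```bash
python3 -c "
from workcell import bot;print(bot.job_done())"
```

```text
the job is handed in; nothing more can be done
None
```

I've handed the job in: the lid is fully back, all three rollers are in the tray, the box was lowered gently onto its rest, and the brayer, ink tin and scraper haven't moved; the hand-in didn't return a verdict.

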